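# Line up the pipe's side socket on the tilted welding positioner and lock the table

## Robot

A 6-joint arm with a two-finger parallel gripper is mounted at the origin on the work surface; the furniture and walls round the work are solid. World frame = base frame: x ahead of the robot, y to its left, z up, the work surface at z = 0. Lengths are in mm, angles in rad, forces in N, time in s.
With the tool pointing down it reaches from about 350 to 975 mm from the base axis. Payload 7.1 kg.
Tool frame: the origin (TCP) lies on the front face of the gripper's body, between the roots of the fingers; the fingertips stand 80 mm ahead of it and the grasp point (between the pads) lies 61 mm ahead of it (env.tips_ahead is the distance from the TCP to the fingertips, in mm); z points along the fingers, y is the direction in which the jaws open and shut (so a half turn about z gives the same grasp; the last joint's range is limited). The gripper opens to 88 mm and grips with 3 to 60 N. Pads are 20 mm wide; open, the fingers measure 115 mm over their backs; the gripper's body (75 mm by 178 mm) begins 61 mm behind the grasp point.
Start: joints at [-1.293, 0.423, 1.63, -0, 1.089, -0.019], TCP at [182.807, -597.651, 302.675] pointing down, gripper open.
Joint ranges: [-3, 3], [-0.9, 2.11], [0.09, 2.58], [-1.31, 4.45], [0.11, 2.69], [-2.54, 2.54]. Speed limits (rad/s): [2.39, 2.39, 3.01, 3.14, 3.14, 3.14].

## Interface

Orientations are given as a unit quaternion [x, y, z, w].
In Python, from station import env, set_gripper, viewer, workorder gives the robot as it stands. Calls block until the motion is done:
- env.reach(position, orientation): joint-space move of the TCP to a pose.
- env.move_l(position, rot=None, rate=150, f_stop=None): straight line of the TCP; rot=None keeps the orientation; rate is the mean speed in mm/s. With f_stop (N) it stops when the force on the tool has changed by that much, and returns True; else False.
- env.move_joints(angles): joint-space move.
- set_gripper(opening): finger opening in mm; the grip force is fixed at half the most; returns when the fingers have stopped.
- env.hold(seconds).
- env.ik(position, orientation): joint angles nearest the present ones, or None.
- env.read_state(): the state.
- viewer.camera(name): name is "scene" or "top" or "wrist"; returns the picture (420x560x3 uint8, blue, green, red); there is no depth.
- viewer.camera_params(name): a dict with "fx", "fy", "cx", "cy" (pixels), "pose" (4x4, takes a point from camera to world coordinates); the wrist camera has in their place "tool_from_camera" (4x4, takes a point from camera to tool coordinates, whose origin is the TCP and whose axes are the flange's). Camera axes: x right, y up, looking along -z (the intrinsics and any distortion apply to the point x, -y, -z); pixel columns grow to the right and rows downward; lengths in mm; the calibration is good to about 2 mm. A picture is of the moment at which its call begins: read the wrist's pose just before it. camera_params takes no time and is no camera call.
A pose or a line that the arm cannot do raises env.IKError and nothing moves.
- workorder.sign_off(): hands the job in, once; it reports no verdict.
The state is a dict: "time_s": time; "qpos": joint angles; "dq": joint speeds; "tau": joint torques, N m; "tool_pos": TCP position; "orientation": TCP orientation; "force": force on the tool from outside, world axes, zero at the start; "wrist_torque": the same for the moment, N m; "width": finger opening in mm.
Only numpy, scipy, OpenCV 4.12 (cv2) and the standard library are available. Lean on these libraries where they do the work, as an engineer would, in place of code of your own. Each camera call takes 0.05 s, during which the arm holds its last target.

## Task

The pipe piece in the chuck of the tilted welding positioner must be set up for its next weld: turn it about its own axis, with the turntable, until the short side socket points straight at the red pointer. Then swing the brake lever at the table's edge all the way over to its stop, so that the table is locked with the socket still at the pointer. Leave the pointer where it is set, and do not shift the can, tin and tube standing around.

Things in the scene. Friction and masses are not known exactly. Their poses are not given: they have to be found in the camera images.
- table_centre (a point): Centre of the upper face of the turntable (steel disc, 116 mm across, with chuck) of a grey bench welding positioner bolted down, base 150 x 176 mm. Does not turn with the table. z axis = turning axis: points up, leaning 30 degrees from vertical towards the positioner's front (roughly towards the robot). x axis: across the table face, uphill, away from the front; y axis: level.
- pipe_top (a point): Centre of the upper end of the grey steel pipe in the chuck, 43 mm outside diameter, 120 mm long, coaxial with the turntable and turning with it. z: out of the pipe's upper end along the turning axis; -x: towards the side socket. The upper 50 mm is bare and can be gripped across; below are the socket and, from 90 mm down, the chuck jaws (out to 54 mm from the axis).
- socket_face (a point): Centre of the open end of the side socket, a short steel tube of 29 mm diameter welded square to the pipe's side. 58 mm from the turning axis, 66 mm below the pipe's upper end. Axes as at pipe_top (the socket points along -x).
- pointer_tip (a point): Tip of the red pointer, a clip clamped fast on the graduated rim of the fixed head, at another place on the rim's front each time. The clip is 26 mm wide, its tip 67 mm from the turning axis, 17 mm above the turntable's upper face; it reaches out to 91 mm. z axis: parallel to the turning axis; -x axis: from the turning axis outward through the tip.
- turntable (a joint): Turntable angle (rad), counter-clockwise positive seen from above the table; 0 when the socket points to the low front of the head. The socket points at the pointer when this equals pointer. Turns stiffly (about 0.25 N m), stays where it is left, springs nowhere; range -2.9 to 2.9.
- pointer (a joint): Angle of the pointer round the same axis, same sense and same zero as turntable (rad).
- brake_lever (a joint): Brake lever angle (rad): near 0 open, 1.2 fully over at its stop, where a shoe is clamped on the table's rim. Grows clockwise seen from above the table. Moves stiffly (about 5 N at its handle, 8 N near the stop) and stays where it is left.
- lever_grip (a point): Middle of the black round handle standing at the end of the brake lever: 18 mm thick, 42 mm tall, parallel to the turning axis (this point 21 mm below its top). It swings on a 50 mm radius about lever_pivot, parallel to the table face: uphill of the pivot at 0, downhill, towards the positioner's front, at 1.2 rad. Axes turn with the lever.
- lever_pivot (a point): Point on the lever's pivot axis at the height of lever_grip, on the right of the head (seen from its front), 86 mm from the turning axis at x +29, y -81 mm in table_centre's axes. Fixed; axes as at table_centre.
- spray_can: Spray can, 66 mm in diameter, 197 mm tall, standing behind the positioner; origin at the centre of its underside. Leave it alone.
- paste_tin: Round tin, blue with a grey lid, 86 mm in diameter, 62 mm tall, standing behind the positioner; origin at the centre of its underside. Leave it alone.
- tube_offcut_1: Piece of brown steel tube standing on end, 60 mm in diameter, 70 mm tall, behind the vice, to the right of the positioner; origin at the centre of its underside. Leave it alone.

How it is judged:
By the outcome, as a careful person would: the job done as asked, in the order asked, and still so for the second after the job is handed in, with the robot touching nothing.
It also fails if it takes over 67 s, if anything falls off the work surface, if the arm or the gripper's body presses on something with over 40 N, if the wrist force passes 120 N, or if a joint passes its speed limit or range.

## Working session

There is one attempt and no reset: what is moved stays moved. The work goes in short steps, each a Python script; the robot and the scene stay as the last script left them, time stands still between calls to the robot, and variables do not carry over. Pictures are saved under pics/ and viewed, and the job is handed in when it is done.

```bash
ls; mkdir -p pics; python3 - <<'E'
from station import env,set_gripper,viewer,workorder
import cv2,numpy as np
np.set_printoptions(precision=4,suppress=True)
for n in("scene","top","wrist"):
    cv2.imwrite(f"pics/{n}0.png",viewer.camera(n)); print(n,viewer.camera_params(n))
print(env.read_state())
E
```

```text
pics
scene {'fx': 462.5704511075004, 'fy': 462.5704511075004, 'cx': 280.88415290679205, 'cy': 211.62061145615252, 'pose': array([[  -0.4047,   -0.724 ,    0.5586, 1065.9119],
       [   0.9144,   -0.3218,    0.2455,  394.1979],
       [   0.002 ,    0.6101,    0.7923,  939.4129],
       [   0.    ,    0.    ,    0.    ,    1.    ]])}
top {'fx': 426.85569523037697, 'fy': 426.85569523037697, 'cx': 280.3844321587694, 'cy': 211.525025074147, 'pose': array([[  0.0252,   0.9754,  -0.2191, 363.3987],
       [ -0.9997,   0.0252,  -0.003 , 148.7514],
       [  0.0026,   0.2191,   0.9757, 974.8256],
       [  0.    ,   0.    ,   0.    ,   1.    ]])}
wrist {'fx': 317.95565996210473, 'fy': 317.95565996210473, 'cx': 281.6336362566227, 'cy': 207.46405627169995, 'tool_from_camera': array([[  0.0003,   0.9602,   0.2792,  76.5095],
       [  1.    ,  -0.0002,  -0.0003,   1.0405],
       [ -0.0002,   0.2792,  -0.9602, -81.5521],
       [  0.    ,   0.    ,   0.    ,   1.    ]])}
{'time_s': 0.15, 'qpos': array([-1.293 ,  0.4237,  1.6305, -0.    ,  1.0886, -0.019 ]), 'dq': array([-0.0013, -0.002 , -0.0022, -0.0007, -0.0004, -0.0006]), 'tau': array([ -0.0006, -54.4983, -27.392 ,   0.0644,   0.0205,  -0.0001]), 'tool_pos': array([ 182.7205, -597.3455,  302.0897]), 'orientation': array([ 0.989 ,  0.1479, -0.0001, -0.0006]), 'force': array([0.4738, 0.6994, 0.5119]), 'wrist_torque': array([-0.0579, -0.0058, -0.03  ]), 'width': 87.9904865538193}
```

View pics/scene0.png

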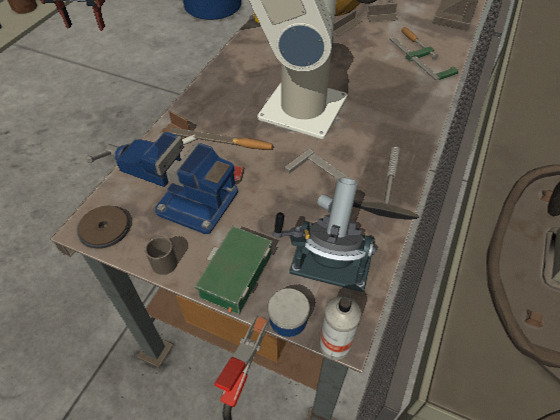

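View pics/top0.png

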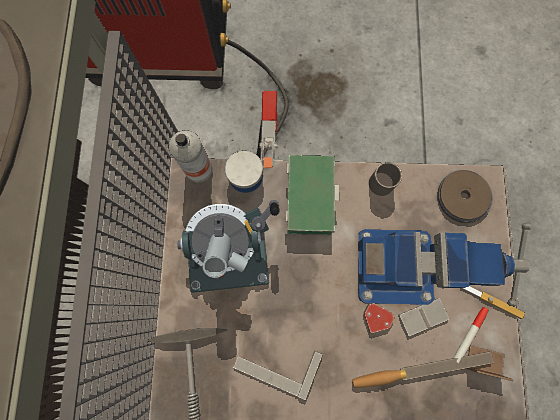

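View pics/wrist0.png

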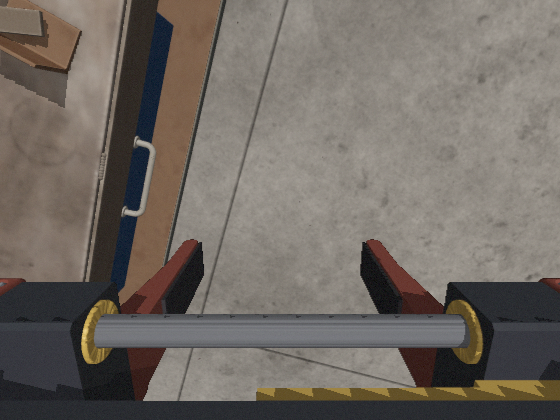

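The scene and top views show the positioner at top (222,245), with a wall on its left side and its lever on the right. The wrist camera sees only the floor. I'll zoom in next.

```bash
cat > h.py <<'E'
import numpy as np,cv2
from scipy.spatial.transform import Rotation as R
np.set_printoptions(precision=4,suppress=True)
def proj(P,K,pose):
    P=np.atleast_2d(P); c=(P-pose[:3,3])@pose[:3,:3]
    return np.c_[K['cx']+K['fx']*c[:,0]/-c[:,2], K['cy']-K['fy']*c[:,1]/-c[:,2]]
def ray(uv,K,pose):
    d=np.array([(uv[0]-K['cx'])/K['fx'],-(uv[1]-K['cy'])/K['fy'],-1.]); d=pose[:3,:3]@d
    return pose[:3,3],d/np.linalg.norm(d)
def onz(uv,K,pose,z):
    o,d=ray(uv,K,pose); return o+d*(z-o[2])/d[2]
E
python3 - <<'E'
from h import *
from station import viewer
t=cv2.imread('pics/top0.png'); s=cv2.imread('pics/scene0.png')
cv2.imwrite('pics/topz.png',cv2.resize(t[190:300,160:300],None,fx=5,fy=5,interpolation=cv2.INTER_CUBIC))
cv2.imwrite('pics/scenez.png',cv2.resize(s[170:290,260:400],None,fx=5,fy=5,interpolation=cv2.INTER_CUBIC))
K=viewer.camera_params('top')
for uv in [(190,290),(270,288),(180,240),(165,400),(225,180)]: print(uv,onz(uv,K,K['pose'],0))
E
```

```text
(190, 290) [396.4629 350.1952   0.    ]
(270, 288) [405.442  170.6696   0.    ]
(180, 240) [509.1312 381.3421   0.    ]
(165, 400) [165.0541 386.8568   0.    ]
(225, 180) [655.7914 285.4333   0.    ]
```

View pics/topz.png

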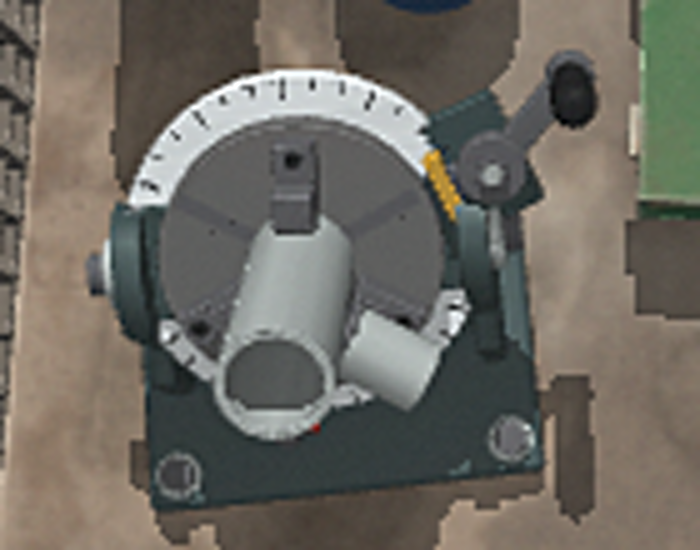

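View pics/scenez.png

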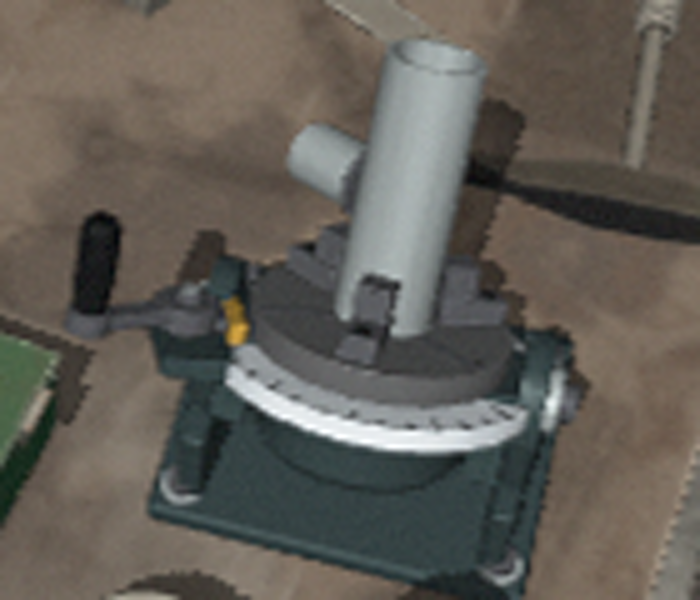

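```bash
cat > fit0.py <<'E'
from h import *
from station import viewer
from scipy.optimize import least_squares
T=viewer.camera_params('top');S=viewer.camera_params('scene')
def Rt(psi):
    c,s=np.cos(psi),np.sin(psi); a=np.pi/6
    return np.array([[np.cos(a)*c,-s,-np.sin(a)*c],[np.cos(a)*s,c,-np.sin(a)*s],[np.sin(a),0,np.cos(a)]])
zt=lambda u,v:(u/5+160-.4,v/5+190-.4)
zs=lambda u,v:(u/5+260-.4,v/5+170-.4)
def feats(p):
    c=p[:3];M=Rt(p[3]);th,ph,H,hz=p[4:8]
    f=dict(pt=[0,0,H],so=[-58*np.cos(th),-58*np.sin(th),H-66],
      ht=[29+50*np.cos(ph),-81+50*np.sin(ph),hz+21],hb=[29+50*np.cos(ph),-81+50*np.sin(ph),hz-21])
    return {k:c+M@np.array(v) for k,v in f.items()}
obs=[('pt',T,zt(276,386)),('so',T,zt(421,379)),('ht',T,zt(573,98)),('pt',S,zs(437,57)),('so',S,zs(308,152)),('ht',S,zs(102,220)),('hb',S,zs(93,308))]
def res(p):
    f=feats(p); r=[]
    for k,K,uv in obs: r+=list((proj(f[k],K,K['pose'])[0]-uv))
    return np.array(r+[(p[6]-120)/5,(p[7]-30)/20])
if __name__=='__main__':
    s=least_squares(res,[480,260,150,0,.9,-.8,120,30]); print(s.x); print(s.fun.reshape(-1,2)); print(feats(s.x))
E
python3 fit0.py
```

```text
[490.7246 273.4131 118.5322   0.1718   0.9086  -0.8118 120.2959  25.2654]
[[ 0.3014 -0.8259]
 [ 0.4302 -0.3038]
 [-0.2108  0.876 ]
 [-0.4513 -0.5099]
 [ 0.7294 -0.0389]
 [ 0.5665 -0.2571]
 [-0.1188  0.5976]
 [ 0.0592 -0.2367]]
{'pt': array([431.462 , 263.1309, 222.7115]), 'so': array([441.3674, 218.4242, 147.7235]), 'ht': array([542.0867, 163.2961, 190.3041]), 'hb': array([562.7776, 166.8861, 153.931 ])}
```

```bash
cat > view.py <<'E'
from h import *
from station import env,viewer
from fit0 import Rt
TC=np.array(viewer.camera_params('wrist')['tool_from_camera'])
def lookat(cam,tgt,roll):
    z=cam-tgt; z/=np.linalg.norm(z); up=np.array([0,0,1.]) ; x=np.cross(up,z); x/=np.linalg.norm(x); y=np.cross(z,x)
    M=np.c_[x,y,z]@R.from_euler('z',roll).as_matrix()
    P=np.eye(4);P[:3,:3]=M;P[:3,3]=cam
    return P@np.linalg.inv(TC)
def pose(st):
    P=np.eye(4);P[:3,:3]=R.from_quat(st['orientation']).as_matrix();P[:3,3]=st['tool_pos'];return P@TC
def cands(cam,tgt):
    out=[]
    for r in np.arange(-180,180,15):
        P=lookat(cam,tgt,np.radians(r)); q=R.from_matrix(P[:3,:3]).as_quat()
        j=env.ik(P[:3,3],q)
        if j is not None: out.append((r,np.array(j),P))
    return out
E
python3 - <<'E'
from view import *
M=Rt(.17);c=np.array([490.7,273.4,118.5])
for off in [(-250,-60,300),(-200,-100,330),(-150,-200,330),(-250,0,380),(-250,-150,300),(-100,-100,420)]:
    for r,j,P in cands(c+M@np.array(off),c+M@np.array([-50,0,30])): print(off,r,j,P[:3,3])
E
```

```text
(-150, -200, 330) 45 [-0.6463  0.4466  2.536   1.3481  1.2168 -2.0866] [300.6329  51.2689 243.0843]
(-150, -200, 330) 60 [-0.5997  0.3745  2.4913  1.2838  1.1971 -2.1911] [310.6983  50.3735 251.636 ]
(-150, -200, 330) 75 [-0.5484  0.3015  2.4548  1.2263  1.1695 -2.3012] [319.1478  52.1486 261.671 ]
(-150, -200, 330) 90 [-0.4928  0.2274  2.4273  1.1743  1.1326 -2.4166] [325.4056  56.4733 272.5053]
(-150, -200, 330) 105 [-0.4331  0.1526  2.4092  1.1271  1.0852 -2.5371] [329.0453  63.0528 283.4006]
(-250, 0, 380) -180 [ 1.2886 -0.1923  2.4975 -1.0732  0.7826  0.3272] [200.2653 222.4482 316.1642]
(-250, 0, 380) -165 [ 1.3531 -0.1218  2.458  -1.0527  0.8799  0.1285] [197.3201 235.2937 314.9137]
(-250, 0, 380) -150 [ 1.4156 -0.0446  2.4272 -1.0516  0.9681 -0.0473] [192.8475 247.042  310.7639]
(-250, 0, 380) -135 [ 1.4752  0.0363  2.4057 -1.0634  1.0459 -0.2085] [187.1522 256.8923 303.9977]
(-250, 0, 380) -120 [ 1.5318  0.1186  2.3941 -1.0842  1.1129 -0.3596] [180.6223 264.1733 295.0762]
(-250, 0, 380) -105 [ 1.5855  0.2006  2.3926 -1.1123  1.1691 -0.5032] [173.7028 268.389  284.6074]
(-250
[... 1504 characters left out ...]
0, -100, 420) 75 [-0.1814 -0.2806  2.4795  1.0401  0.8567 -1.2716] [285.7901 111.8467 346.3748]
(-100, -100, 420) 90 [-0.1221 -0.2739  2.4225  0.9208  0.8621 -1.371 ] [295.3754 115.5743 354.7098]
(-100, -100, 420) 105 [-0.0457 -0.2724  2.3707  0.7962  0.8571 -1.4539] [303.152  122.2462 363.0917]
(-100, -100, 420) 120 [ 0.0436 -0.2741  2.326   0.6643  0.8454 -1.5228] [308.5898 131.4077 370.9493]
(-100, -100, 420) 135 [ 0.143  -0.2776  2.29    0.5237  0.8296 -1.5792] [311.3184 142.4345 377.7472]
(-100, -100, 420) 150 [ 0.25   -0.2817  2.2638  0.3739  0.8121 -1.6245] [311.1517 154.5751 383.022 ]
(-100, -100, 420) 165 [ 0.3623 -0.2856  2.2483  0.2155  0.7953 -1.6603] [308.1012 167.0022 386.4143]
```

```bash
python3 - <<'E'
from view import *
M=Rt(.17);c=np.array([490.7,273.4,118.5])
P=lookat(c+M@np.array([-100,-100,420]),c+M@np.array([-50,0,30]),np.pi)
# grasp feasibility
a=M[:,2]
for s in np.arange(-180,180,20):
    x=R.from_rotvec(a*np.radians(s)).apply(M[:,0]); z=-a; Q=np.c_[x,np.cross(z,x),z]
    j=env.ik(c+a*(120-22+61),R.from_matrix(Q).as_quat()); j2=env.ik(c+M@np.array([63,-117,30+61]),R.from_matrix(Q).as_quat());j3=env.ik(c+M@np.array([8,-126,30+61]),R.from_matrix(Q).as_quat());print(s,j,'|',None if j2 is None else j2[[0,5]],None if j3 is None else j3[[0,5]])
env.reach(P[:3,3],R.from_matrix(P[:3,:3]).as_quat()); env.hold(.3)
st=env.read_state(); im=viewer.camera('wrist'); cv2.imwrite('pics/w1.png',im); np.save('w1pose.npy',pose(st)); print(st['time_s'])
cv2.imwrite('pics/w1z.png',cv2.resize(im,None,fx=1.4,fy=1.4,interpolation=cv2.INTER_CUBIC))
E
```

```text
-180 [ 0.6461  0.2005  2.1967 -0.7226  0.3539 -0.4598] | [ 0.3046 -1.1077] None
-160 [ 0.6461  0.2005  2.1967 -0.7226  0.3539 -0.8088] | [ 0.3046 -1.4567] None
-140 [ 0.6461  0.2005  2.1967 -0.7226  0.3539 -1.1579] | [ 0.3046 -1.8058] None
-120 [ 0.6461  0.2005  2.1967 -0.7226  0.3539 -1.5069] | [ 0.3046 -2.1549] None
-100 [ 0.6461  0.2005  2.1967 -0.7226  0.3539 -1.856 ] | [ 0.3046 -2.5039] None
-80 [ 0.6461  0.2005  2.1967 -0.7226  0.3539 -2.2051] | None None
-60 None | None None
-40 None | None None
-20 None | [0.3046 2.383 ] None
0 None | [0.3046 2.0339] None
20 [ 0.6461  0.2005  2.1967 -0.7226  0.3539  2.3328] | [0.3046 1.6849] None
40 [ 0.6461  0.2005  2.1967 -0.7226  0.3539  1.9837] | [0.3046 1.3358] None
60 [ 0.6461  0.2005  2.1967 -0.7226  0.3539  1.6346] | [0.3046 0.9867] None
80 [ 0.6461  0.2005  2.1967 -0.7226  0.3539  1.2856] | [0.3046 0.6377] None
100 [ 0.6461  0.2005  2.1967 -0.7226  0.3539  0.9365] | [0.3046 0.2886] None
120 [ 0.6461  0.2005  2.1967 -0.7226  0.3539  0.5874] | [ 0.3046 -0.0605] None
140 [ 0.6461  0.2005  2.1967 -0.7226  0.3539  0.2384] | [ 0.3046 -0.4095] None
160 [ 0.6461  0.2005  2.1967 -0.7226  0.3539 -0.1107] | [ 0.3046 -0.7586] None
3.2917
```

View pics/w1z.png

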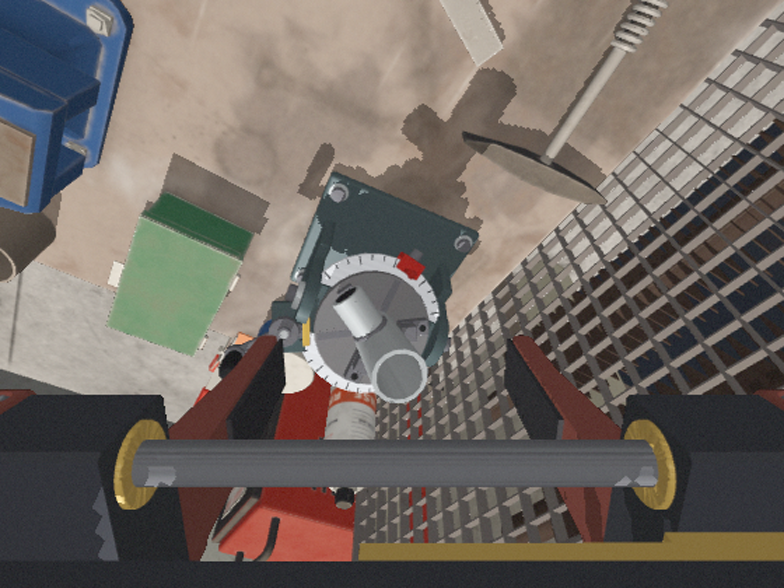

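```bash
python3 - <<'E'
import cv2
im=cv2.imread('pics/w1.png')
cv2.imwrite('pics/w1zz.png',cv2.resize(im[115:295,150:350],None,fx=3.3,fy=3.3,interpolation=cv2.INTER_CUBIC))
cv2.imwrite('pics/w1zp.png',cv2.resize(im[170:260,210:320],None,fx=6.5,fy=6.5,interpolation=cv2.INTER_CUBIC))
E
```

```text
(no output)
```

View pics/w1zz.png

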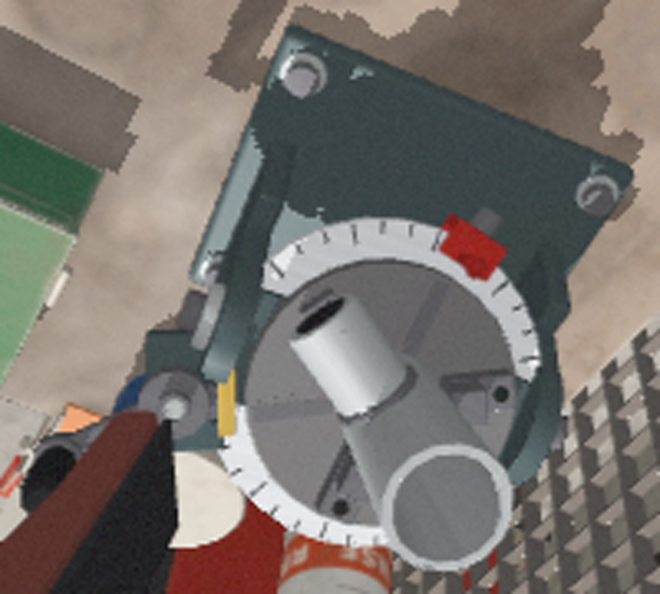

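View pics/w1zp.png

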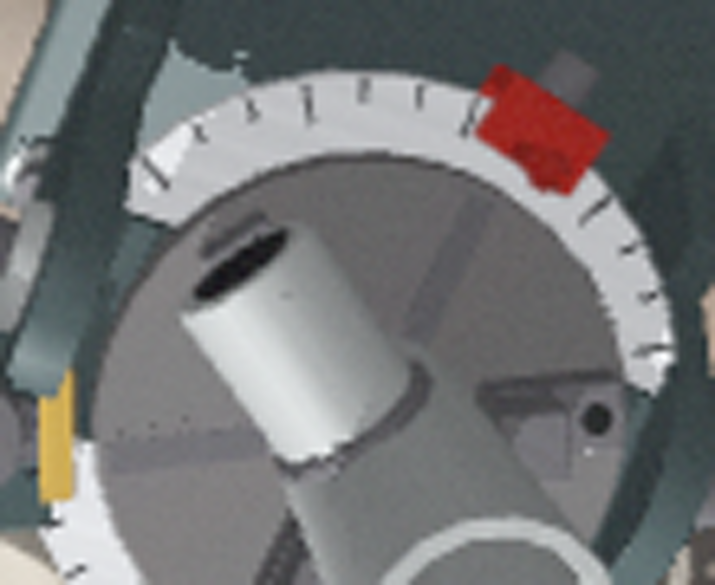

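```bash
cat > fit1.py <<'E'
from fit0 import *
W=viewer.camera_params('wrist'); WP=np.load('w1pose.npy')
zz=lambda u,v:(150+u/3.3-.35,115+v/3.3-.35)
zp=lambda u,v:(210+u/6.5-.42,170+v/6.5-.42)
disc=[zp(*a) for a in [(375,155),(260,195),(155,283),(93,420),(545,210),(605,300),(627,395)]]
wob=[('pt',zz(447,508)),('so',zp(240,265))]
def tab(uv,p,z):
    o,d=ray(uv,W,WP);M=Rt(p[3]);o=M.T@(o-p[:3]);d=M.T@d
    return o+d*(z-o[2])/d[2]
def res1(p):
    r=list(res(p)); f=feats(p)
    for k,uv in wob: r+=list(1.*(proj(f[k],W,WP)[0]-uv))
    for uv in disc: r.append((np.hypot(*tab(uv,p,0)[:2])-58)*.7)
    return np.array(r)
if __name__=='__main__':
    s=least_squares(res1,[490,273,118,.17,.9,-.8,120,25]); p=s.x; print(p); print(s.fun)
    np.save('p1.npy',p)
    t=tab(zp(537,188),p,17); print('tip',t,np.hypot(*t[:2]),np.arctan2(-t[1],-t[0]))
    for z in(8,17,25):
        for uv in [(500,63),(610,133),(478,128),(575,193)]:
            t=tab(zp(*uv),p,z); print(z,uv,t,np.hypot(*t[:2]),np.arctan2(-t[1],-t[0]))
    print(feats(p))
E
python3 fit1.py
```

```text
[489.6424 274.5348 116.341    0.1741   0.9252  -0.8369 120.8525  25.359 ]
[-0.1318  0.0127  0.2179  0.0023 -0.3538  1.9525  0.093  -0.2656  0.973
  0.2584  0.9789  0.0115  0.3168  0.8123  0.1705 -0.2321 -1.1763  0.1923
 -0.1852  0.2151  0.9757 -1.0383 -1.2273  0.4678  1.3106 -0.3139 -0.914 ]
tip [-61.933   11.8867  17.    ] 63.06337354569685 -0.189622165885519
8 (500, 63) [-83.1552  -1.9761   8.    ] 83.17867764160394 0.02375929189275802
8 (610, 133) [-76.8355  25.2476   8.    ] 80.87728420658392 -0.3174776896659619
8 (478, 128) [-69.0752  -1.7976   8.    ] 69.09860665543094 0.026017674532829146
8 (575, 193) [-62.6207  22.5062   8.    ] 66.54229418629619 -0.3450291977396958
17 (500, 63) [-83.4879  -4.1125  17.    ] 83.58910592153929 0.049218544634981265
17 (610, 133) [-77.3057  22.5188  17.    ] 80.51874062887579 -0.2834515413835747
17 (478, 128) [-69.7143  -3.9379  17.    ] 69.82541904077954 0.05642572095495218
17 (575, 193) [-63.4002  19.8371  17.    ] 66.43111559359855 -0.3032369655736403
25 (500, 63) [-83.7836  -6.0115  25.    ] 83.99898117272475 0.07162744542917718
25 (610, 133) [-77.7237  20.0932  25.    ] 80.27891089219075 -0.2529818011538122
25 (478, 128) [-70.2824  -5.8403  25.    ] 70.52459635709153 0.08290758245296213
25 (575, 193) [-64.0931  17.4645  25.    ] 66.42991868745322 -0.2660277182688153
{'pt': array([430.13  , 264.0658, 221.0023]), 'so': array([440.8925, 218.9207, 146.3961]), 'ht': array([540.579 , 163.5544, 187.734 ]), 'hb': array([561.2614, 167.1928, 151.361 ])}
```

```bash
python3 - <<'E'
from view import *
p=np.load('p1.npy');M=Rt(p[3]);c=p[:3]
res=[]
for ox in (-200,-160,-120,-80):
  for oy in (-80,-40,0,40,80):
    for oz in (220,260,300):
      for r,j,P in cands(c+M@np.array([ox,oy,oz]),c+M@np.array([-65,5,17])):
        pts=np.array([[0,s,z] for s in(-57,0,57) for z in (0,40,80)]+[[x,s,0] for x in(-38,38) for s in (-89,0,89)])
        w=pts@P[:3,:3].T+P[:3,3]; t=(w-c)@M
        cl=np.min(np.maximum(t[:,2]-120,np.hypot(t[:,0],t[:,1])-21)); 
        res.append((cl,ox,oy,oz,r,w[:,2].min(),w[:,1].max()))
res=[x for x in res if x[0]>25 and x[6]<350]
res.sort(key=lambda x:np.linalg.norm(np.array(x[1:4])-[-65,5,17]))
for x in res[:25]:print(np.round(x,0))
E
```

```text
[ 67. -80.   0. 220.   0. 105. 338.]
[ 66. -80.   0. 220.  15.  97. 327.]
[ 64. -80.   0. 220.  30.  91. 312.]
[ 50. -80.   0. 220.  45.  87. 292.]
[ 32. -80.   0. 220.  60.  86. 270.]
[ 50. -80.  40. 220.  45.  88. 335.]
[ 57. -80. -40. 220. -45.  88. 344.]
[ 69. -80. -40. 220. -30.  93. 327.]
[ 53. -80. -40. 220.  30.  93. 267.]
[ 39. -80. -40. 220.  45.  89. 250.]
[  81. -120.    0.  220.  -15.   92.  350.]
[  81. -120.    0.  220.    0.  102.  334.]
[  78. -120.   40.  220.   30.   84.  344.]
[  61. -120.   40.  220.   45.   81.  328.]
[  42. -120.   40.  220.   60.   79.  308.]
[  25. -120.  -40.  220.  -90.   83.  339.]
[  42. -120.  -40.  220.  -75.   79.  349.]
[  68. -120.  -40.  220.  -45.   80.  345.]
[  34. -120.  -40.  220.   60.   80.  239.]
[ 30. -80. -80. 220. -90.  95. 325.]
[ 45. -80. -80. 220. -75.  91. 325.]
[ 52. -80. -80. 220. -60.  90. 317.]
[ 62. -80. -80. 220.  15. 105. 256.]
[ 48. -80. -80. 220.  30.  98. 242.]
[ 34. -80. -80. 220.  45.  94. 228.]
```

```bash
cat > act.py <<'E'
from view import *
from station import set_gripper,workorder
def toolR(M,s):  # tool x at angle s (rad, about a) from table x; tool z=-a
    a=M[:,2]; x=R.from_rotvec(a*s).apply(M[:,0]); z=-a
    return R.from_matrix(np.c_[x,np.cross(z,x),z]).as_quat()
def snap(n,cam='wrist',crop=None,f=1):
    st=env.read_state(); im=viewer.camera(cam); cv2.imwrite(f'pics/{n}.png',im); np.save(n+'pose.npy',pose(st))
    if crop: x0,y0,x1,y1=crop; im=im[y0:y1,x0:x1]
    cv2.imwrite(f'pics/{n}z.png',cv2.resize(im,None,fx=f,fy=f,interpolation=cv2.INTER_CUBIC)); return st
E
python3 - <<'E'
from act import *
p=np.load('p1.npy');M=Rt(p[3]);c=p[:3];a=M[:,2]
s=np.radians(180+61)
for h in (90,70,50,0): print(h,env.ik(c+a*(p[6]-20+61+h),toolR(M,s)))
print(env.read_state()['qpos'])
E
```

```text
90 [ 0.7102 -0.016   2.199  -0.5052  0.5558 -1.721 ]
70 [ 0.6956  0.0301  2.2028 -0.539   0.5067 -1.6919]
50 [ 0.6818  0.0772  2.2045 -0.5799  0.4597 -1.6557]
0 [ 0.65    0.1974  2.1999 -0.7226  0.3537 -1.5246]
[ 0.4767 -0.2887  2.2439  0.0504  0.7809 -1.6892]
```

Small joint changes and all poses reachable: move above, descend, picture.

```bash
python3 - <<'E'
from act import *
p=np.load('p1.npy');M=Rt(p[3]);c=p[:3];a=M[:,2]
s=np.radians(180+61); q=toolR(M,s)
env.reach(c+a*(p[6]-20+61+70),q); env.hold(.2)
st=snap('w2'); print(st['time_s'],st['force'])
E
```

```text
4.1583 [0.6363 0.0323 0.5263]
```

View pics/w2z.png

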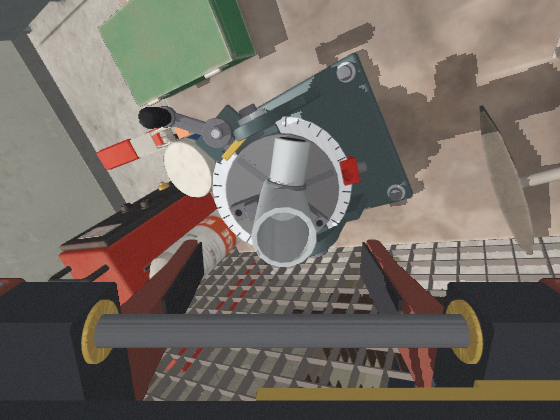

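```bash
python3 - <<'E'
from act import *
p=np.load('p1.npy');M=Rt(p[3]);c=p[:3];a=M[:,2]
im=cv2.imread('pics/w2.png'); cv2.imwrite('pics/w2zz.png',cv2.resize(im[100:275,130:420],None,fx=2.7,fy=2.7,interpolation=cv2.INTER_CUBIC))
print(env.move_l(c+a*(p[6]-20+61),rate=60,f_stop=15)); env.hold(.2)
st=snap('w3'); print(st['time_s'],st['force'],(st['tool_pos']-c)@M)
E
```

```text
False
5.725 [-0.394  -0.3428  0.4493] [  0.1505   0.0735 162.137 ]
```

View pics/w3z.png

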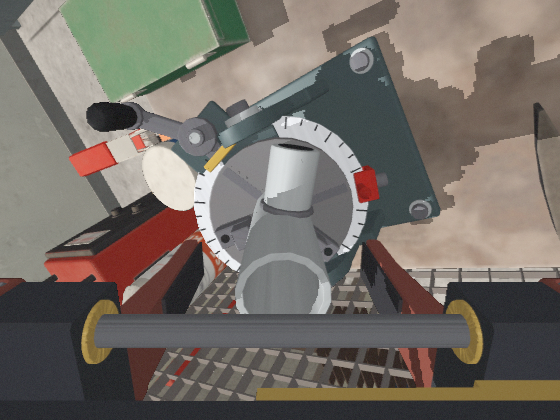

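View pics/w2zz.png

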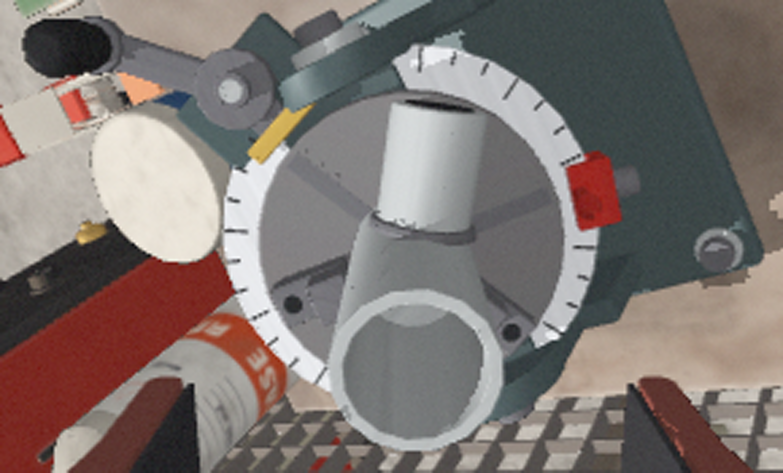

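```bash
python3 - <<'E'
from act import *
w=set_gripper(30); env.hold(.2); st=env.read_state(); print(st['width'],st['force'],st['qpos'])
q=np.array(st['qpos']); q[5]+=0.5; env.move_joints(q)
st=env.read_state(); print(st['force'],st['wrist_torque'])
q[5]+=0.5; env.move_joints(q); env.hold(.2)
st=snap('w4',crop=(150,90,430,300),f=2.8); print(st['time_s'],st['qpos'],st['force'],st['wrist_torque'],st['width'])
E
```

```text
42.4550567327495 [-0.8494  1.5946 -1.0424] [ 0.6501  0.1975  2.2    -0.7226  0.3536 -1.5246]
[-0.7333  2.7646 -1.8926] [-0.441  -0.585  -0.5943]
8.0417 [ 0.6499  0.1974  2.1998 -0.7227  0.3537 -0.5263] [ 1.1172  1.2342 -0.4555] [-0.7521 -0.4487 -0.5716] 43.22663832300527
```

View pics/w4z.png

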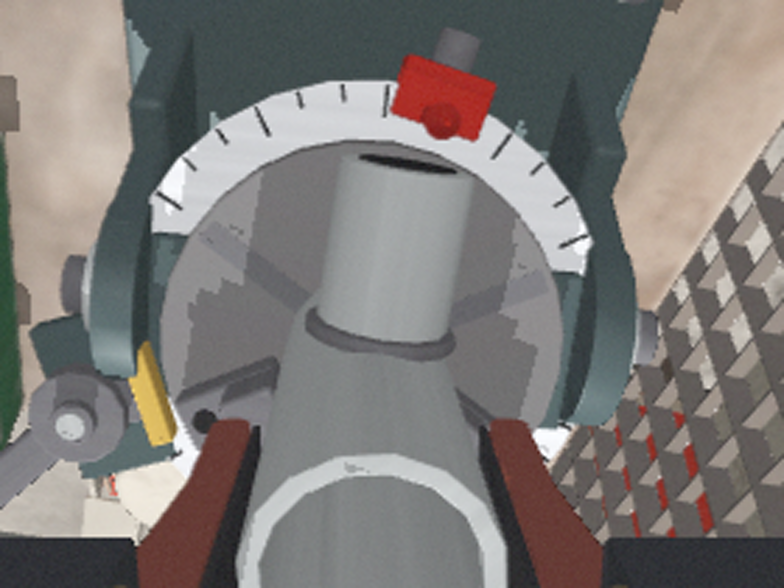

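```bash
cat > fit2.py <<'E'
from fit0 import *
W=viewer.camera_params('wrist')
w1,w2,w3,w4=[np.load(f'w{i}pose.npy') for i in (1,2,3,4)]
z1=lambda u,v:(210+u/6.5-.42,170+v/6.5-.42)
z2=lambda u,v:(130+u/2.7-.31,100+v/2.7-.31)
z4=lambda u,v:(150+u/2.8-.32,90+v/2.8-.32)
def tab(uv,p,z,WP):
    o,d=ray(uv,W,WP);M=Rt(p[3]);o=M.T@(o-p[:3]);d=M.T@d
    return o+d*(z-o[2])/d[2]
disc=[(z1(*a),w1) for a in [(375,155),(260,195),(155,283),(93,420),(545,210),(605,300),(627,395)]]
disc+=[(z4(*a),w4) for a in [(370,140),(265,167),(190,242),(162,315),(480,170),(540,230),(562,310)]]
disc+=[(z2(*a),w2) for a in [(395,95),(300,148),(260,225),(545,165),(562,235),(545,300)]]
wob=[('pt',(150+447/3.3-.35,115+508/3.3-.35),w1,0),('so',z1(240,265),w1,0),('so',z2(438,105),w2,0),('pt',z2(416,370),w2,0),('so',z4(408,162),w4,1)]
def res2(p):
    r=list(res(p[:8]));
    f=[feats(p[:8]),feats(np.r_[p[:4],p[8],p[5:8]])]
    for k,uv,P,i in wob: r+=list(1.*(proj(f[i][k],W,P)[0]-uv))
    for uv,P in disc: r.append((np.hypot(*tab(uv,p,0,P)[:2])-58)*.7)
    return np.array(r)
if __name__=='__main__':
    s=least_squares(res2,[490,273,118,.17,.9,-.8,120,25,0],loss='soft_l1'); p=s.x; print(p); print(s.fun)
    np.save('p2.npy',p)
    M=Rt(p[3]); print('axis offset tool4',(w4[:3,3]-p[:3])@M)
    for uv,P in [(z1(537,188),w1),(z1(540,165),w1),(z2(573,195),w2),(z4(442,122),w4),(z4(443,137),w4)]:
        t=tab(uv,p,17,P); print('tip',t,np.hypot(*t[:2]),np.arctan2(-t[1],-t[0]))
E
python3 fit2.py
python3 - <<'E'
import cv2
im=cv2.imread('pics/w4.png'); cv2.imwrite('pics/w4p.png',cv2.resize(im[95:160,260:345],None,fx=9,fy=9,interpolation=cv2.INTER_CUBIC))
E
```

```text
[489.8283 273.2885 115.2862   0.1626   0.9548  -0.803  121.3302  25.6164
  -0.07  ]
[ 0.2545  0.1504  1.0167 -0.321  -0.0743  2.1692 -0.1898 -0.2035  0.2233
  0.2376  0.8099 -0.1372  0.0388  0.6329  0.266  -0.2192 -1.58   -0.5898
 -1.5975  0.0726  0.8269  0.6698  1.3043  0.3003 -0.1329  1.8808  0.249
 -2.0196 -2.2522 -0.2953  1.2538  0.1256 -0.0455  0.7256  0.4811  0.0506
  0.6443  1.1446  0.8426 -0.8781  0.0501 -0.5019  0.7539 -0.3771 -1.9003
 -3.3007]
axis offset tool4 [-76.2096  -6.6323 244.1192]
tip [-61.4203  12.7025  17.    ] 62.72005488692046 -0.20393752052965902
tip [-66.0688  11.6149  17.    ] 67.08192834254953 -0.17402154127065095
tip [-59.9443   4.8777  17.    ] 60.14239933347543 -0.08119158038107685
tip [-65.8809  13.7729  17.    ] 67.30512153779341 -0.20608925817228946
tip [-62.2595  14.3857  17.    ] 63.89989109058866 -0.22707483745670137
```

View pics/w4p.png

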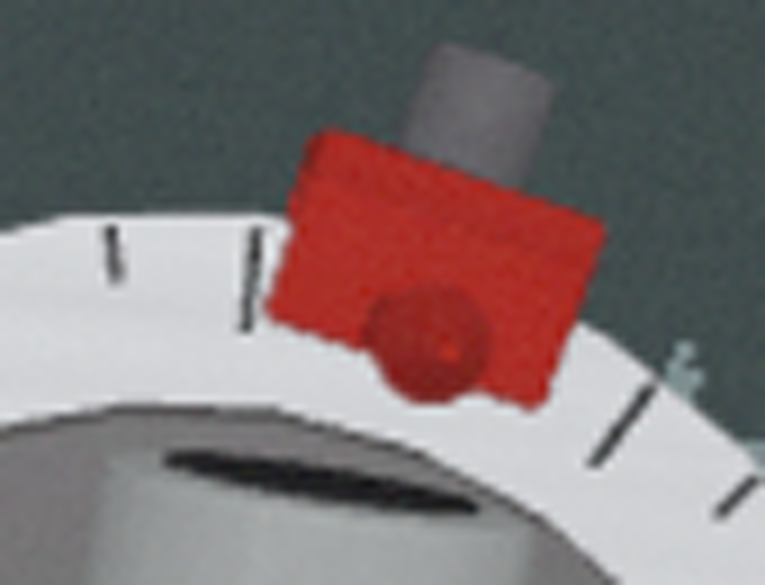

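```bash
python3 - <<'E'
from act import *
st=env.read_state(); q=np.array(st['qpos']); q[5]=-0.5246+0.15; env.move_joints(q); env.hold(.2)
st=snap('w5',crop=(150,90,430,300),f=2.8); print(st['time_s'],st['qpos'],st['force'],st['wrist_torque'],st['width'])
im=cv2.imread('pics/w5.png'); cv2.imwrite('pics/w5p.png',cv2.resize(im[90:180,240:345],None,fx=6.5,fy=6.5,interpolation=cv2.INTER_CUBIC))
E
```

```text
8.5583 [ 0.6499  0.1974  2.1998 -0.7228  0.3538 -0.3769] [ 2.3254  1.9761 -1.8049] [-0.7169 -0.2471 -0.6501] 42.743791322445695
```

View pics/w5z.png

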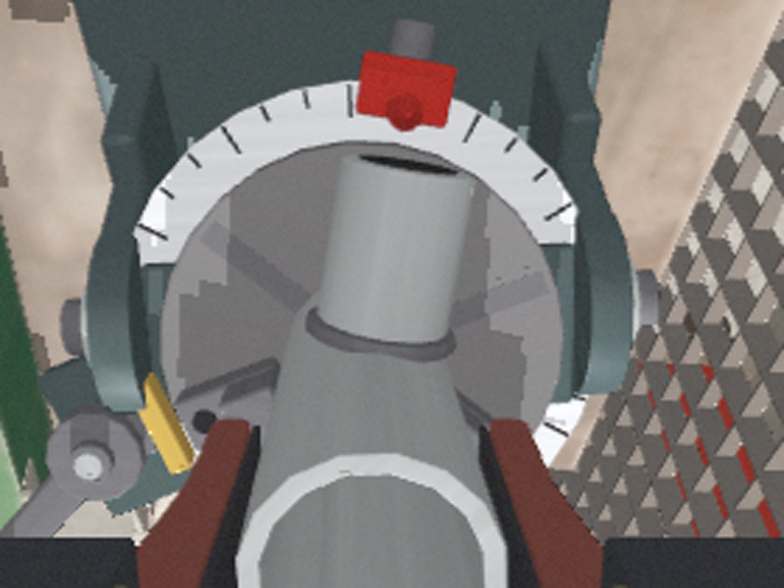

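View pics/w5p.png

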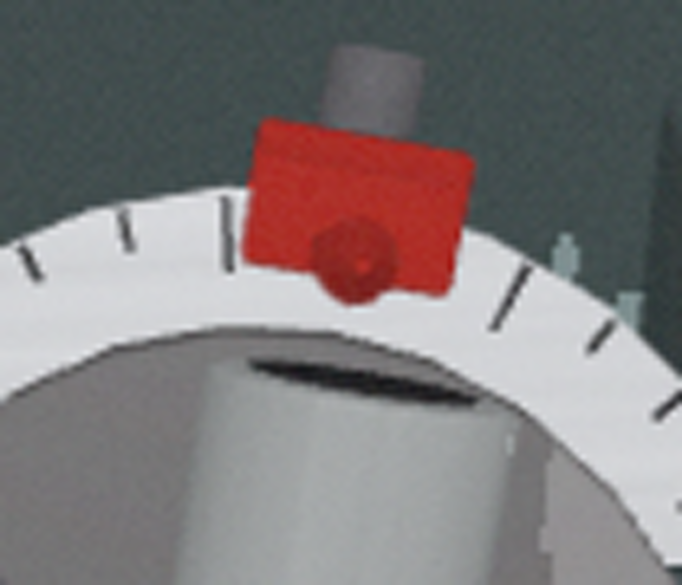

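```bash
cat > fit3.py <<'E'
from fit2 import *
w5=np.load('w5pose.npy')
z5=lambda u,v:(150+u/2.8-.32,90+v/2.8-.32)
p5=lambda u,v:(240+u/6.5-.42,90+v/6.5-.42)
p4=lambda u,v:(260+u/9-.44,95+v/9-.44)
D=np.pi/18
ticks=[(p5(228,235),0,w5),(p5(125,230),1,w5),(p5(32,263),2,w5),(p5(510,298),-3,w5),(p5(603,335),-4,w5),(p5(668,405),-5,w5),
 (z5(231,138),3,w5),(z5(194,160),4,w5),(z5(166,192),5,w5),(z5(150,230),6,w5),(z5(558,212),-6,w5),
 (p4(112,255),1,w4),(p4(252,280),0,w4),(p4(623,427),-3,w4),(p4(737,497),-4,w4),
 (z1(613,133),0,w1) if 0 else (z1(470,115),0,w1),(z1(420,97),1,w1),(z1(364,92),2,w1),(z1(308,105),3,w1),(z1(252,112),4,w1),(z1(200,133),5,w1),(z1(155,172),6,w1),(z1(597,210),-3,w1),(z1(630,250),-4,w1),(z1(650,298),-5,w1),(z1(655,350),-6,w1)]
disc5=[(z4(*a),w5) for a in [(370,140),(265,167),(190,242),(162,315),(480,170),(540,230),(562,310)]]
tips=[(p5(361,264),w5),(p4(449,351),w4)]
# p: c3,psi,th0,ph,H,hz, slip, thp, zr, w1 ang,...
def tick_r(p):
    r=[]
    for uv,k,P in ticks:
        t=tab(uv,p,p[10],P); d=np.array([-np.cos(k*D),-np.sin(k*D)]); r.append(t[1]*d[0]-t[0]*d[1])
    return np.array(r)
def res3(p):
    r=list(res(p[:8])); th=p[4]; t4=th-1.0+p[8]; t5=t4-.15
    F=lambda t:feats(np.r_[p[:4],t,p[5:8]])
    for k,uv,P,i in wob: r+=list(proj(F(t4 if i else th)[k],W,P)[0]-uv)
    r+=list(proj(F(t5)['so'],W,w5)[0]-np.array(z5(408,162)))
    for uv,P in disc+disc5: r.append((np.hypot(*tab(uv,p,0,P)[:2])-58)*.7)
    r+=list(tick_r(p)*1.)
    tip=p[:3]+Rt(p[3])@np.array([-67*np.cos(p[9]),-67*np.sin(p[9]),17])
    for uv,P in tips: r+=list(2*(proj(tip,W,P)[0]-uv))
    return np.array(r+[p[8]/.05,(p[10]+8)/10])
if __name__=='__main__':
  for L in('linear','soft_l1'):
    s=least_squares(res3,[490,273,118,.17,.9,-.8,120,25,0,-.2,-8],loss=L); p=s.x; print(p); print('ticks',tick_r(p)); print('tips',s.fun[-6:-2])
    C=np.linalg.inv(s.jac.T@s.jac); J=np.zeros(11);J[[4,8]]=1;J[9]=-1
    print('th5',p[4]-1.15+p[8],'thp',p[9],'diff',p[4]-1.15+p[8]-p[9],np.sqrt(J@C@J))
    np.save('p3.npy',p)
E
python3 fit3.py
```

```text
[489.5557 272.8285 115.3502   0.1448   0.9713  -0.7575 120.5773  23.7142
  -0.0196  -0.2097 -10.923 ]
ticks [ 0.7397  0.7078  0.2255  1.0681  0.9521  1.1414 -0.069  -0.1916 -0.3233
 -0.6383  0.7599  0.2197  0.3404  0.9     1.1109 -0.3131 -0.7608 -0.7692
 -0.6502 -0.8476 -1.3003 -0.9866 -0.7507 -0.7315 -0.7186 -0.7125]
tips [ 1.2383 -1.1956 -1.259   0.5038]
th5 -0.1982549737279135 thp -0.20966842846150296 diff 0.011413454733589457 0.00847093267913608
[488.9811 272.6967 116.0078   0.144    0.9762  -0.7705 119.8815  22.936
  -0.0243  -0.2092 -11.2049]
ticks [ 0.7282  0.7     0.2221  1.0567  0.9454  1.1381 -0.0683 -0.184  -0.3088
 -0.6164  0.7619  0.2379  0.3553  0.9114  1.1237 -0.1744 -0.6123 -0.6156
 -0.4966 -0.695  -1.1527 -0.8497 -0.6546 -0.6527 -0.6586 -0.6723]
tips [ 1.2788 -1.616  -1.036   0.1143]
th5 -0.1980678143963883 thp -0.20921643594860728 diff 0.01114862155221899 0.011294060971718183
```

```bash
python3 - <<'E'
from act import *
st=env.read_state(); q=np.array(st['qpos']); q[5]=-0.3746+0.0105; env.move_joints(q); env.hold(.2)
p=np.load('p3.npy');M=Rt(p[3]);a=M[:,2]
set_gripper(88); env.hold(.1); st=env.read_state(); print(st['qpos'],st['force'])
env.move_l(st['tool_pos']+a*70,rate=120); env.hold(.2)
st=snap('w6',crop=(150,70,430,280),f=2.8); print(st['time_s'],st['qpos'],st['force'],(st['tool_pos']-p[:3])@M)
im=cv2.imread('pics/w6.png'); cv2.imwrite('pics/w6p.png',cv2.resize(im[90:190,230:340],None,fx=6.5,fy=5.9,interpolation=cv2.INTER_CUBIC))
# next view options in-plane of pointer
thp=p[9]
for r in(110,140,180):
  for z in (220,250,300,350,400):
    cam=p[:3]+M@np.array([-r*np.cos(thp),-r*np.sin(thp),z])
    for rr,j,P in cands(cam,p[:3]+M@np.array([-45*np.cos(thp),-45*np.sin(thp),40])): 
       if abs(rr)>120: print(r,z,rr,j)
E
```

```text
[ 0.6498  0.1974  2.1998 -0.7229  0.3537 -0.3641] [ 0.2249  0.5734 -0.0486]
10.9333 [ 0.6977  0.0327  2.202  -0.541   0.5076 -0.5278] [ 0.0648 -0.613   0.3297] [  0.6918  -0.9645 230.9646]
110 220 -180 [ 0.7536  0.272   2.2353 -1.161   0.399   0.1745]
110 220 -165 [ 0.8151  0.301   2.1998 -1.1215  0.5072 -0.0641]
110 220 -150 [ 0.8763  0.3376  2.1736 -1.1338  0.607  -0.2503]
110 220 -135 [ 0.9351  0.3795  2.1577 -1.1738  0.6961 -0.4092]
110 220 135 [0.5982 0.2619 2.3812 3.843  0.2298 2.0752]
110 250 -180 [ 0.7633  0.2032  2.2311 -0.9055  0.4351 -0.0835]
110 250 -165 [ 0.8261  0.2344  2.1968 -0.9267  0.5407 -0.2639]
110 250 -150 [ 0.8889  0.2715  2.1725 -0.9735  0.6346 -0.4178]
110 250 -135 [ 0.9497  0.3124  2.1591 -1.0352  0.7164 -0.5571]
110 250 135 [0.6068 0.173  2.3788 4.382  0.136  1.5406]
110 250 150 [ 0.6496  0.1693  2.3241 -1.1447  0.2036  0.5678]
110 250 165 [ 0.7033  0.1805  2.2741 -0.9409  0.3199  0.1556]
110 300 -180 [ 0.7875  0.0914  2.2206 -0.6335  0.5421 -0.3523]
110 300 -165 [ 0.8521  0.1263  2.188  -0.7012  0.6359 -0.4897]
110 300 -150 [ 0.9173  0.1646  2.1661 -0.7751
[... 3578 characters left out ...]
89   -0.2424]
180 350 -135 [ 1.2343  0.1366  2.2361 -0.9675  0.9683 -0.4092]
180 350 135 [ 0.9513 -0.1206  2.4938 -1.2999  0.4228  1.1676]
180 350 150 [ 0.9768 -0.1076  2.4341 -1.0769  0.5     0.7159]
180 350 165 [ 1.0181 -0.0761  2.3786 -0.9683  0.6     0.393 ]
180 400 -180 [ 1.113  -0.144   2.2931 -0.7349  0.822  -0.0393]
180 400 -165 [ 1.167  -0.0868  2.255  -0.7564  0.9102 -0.2226]
180 400 -150 [ 1.2235 -0.0278  2.2268 -0.7898  0.9895 -0.3915]
180 400 -135 [ 1.2804  0.0309  2.2094 -0.8311  1.0584 -0.5514]
180 400 135 [ 1.0091 -0.2744  2.4513 -0.8597  0.5415  0.7448]
180 400 150 [ 1.0277 -0.2417  2.3932 -0.7656  0.6306  0.419 ]
180 400 165 [ 1.0648 -0.1967  2.3397 -0.733   0.7273  0.1685]
```

View pics/w6z.png

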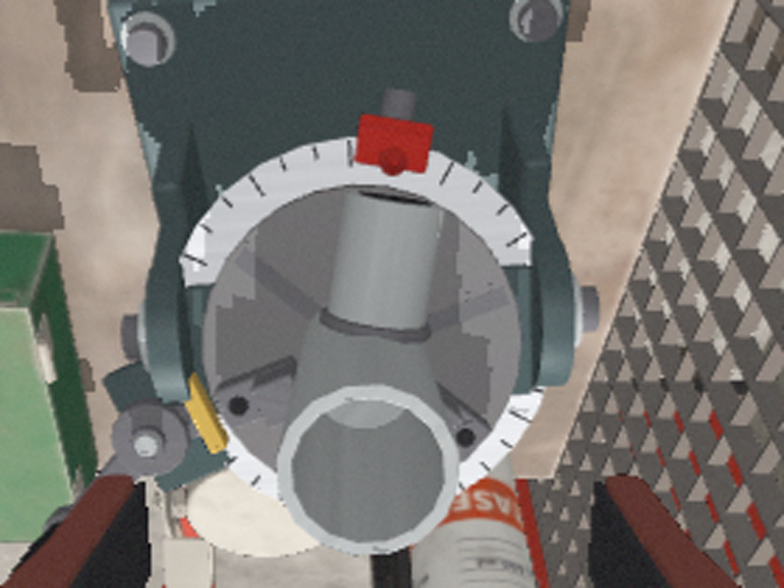

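```bash
python3 - <<'E'
from act import *
p=np.load('p3.npy');M=Rt(p[3]);a=M[:,2]
st=env.read_state(); q=np.array(st['qpos']); q[5]+=.11; env.move_joints(q); env.hold(.2)
st=snap('w7',crop=(180,80,380,280),f=3); P=np.load('w7pose.npy'); print(st['time_s']); t=(P[:3,3]-p[:3])@M; print('cam in table',t,np.arctan2(-t[1],-t[0]))
im=cv2.imread('pics/w7.png'); cv2.imwrite('pics/w7p.png',cv2.resize(im[100:200,230:340],None,fx=7,fy=6,interpolation=cv2.INTER_CUBIC))
W=viewer.camera_params('wrist')
for z in (0,17,54,120): print(z,proj(p[:3]+M@np.array([0,0,z]),W,P))
print('tip',proj(p[:3]+M@np.array([-67*np.cos(p[9]),-67*np.sin(p[9]),17]),W,P),'sock',proj(p[:3]+M@np.array([-58*np.cos(p[9]),-58*np.sin(p[9]),p[6]-66]),W,P))
E
```

```text
11.4333
cam in table [-74.1646  10.3866 312.6566] -0.13914297425902608
0 [[280.3404 194.1297]]
17 [[280.5073 198.2599]]
54 [[280.9406 208.9831]]
120 [[282.0857 237.3191]]
tip [[282.8039 126.1977]] sock [[283.213  139.1054]]
```

View pics/w7z.png

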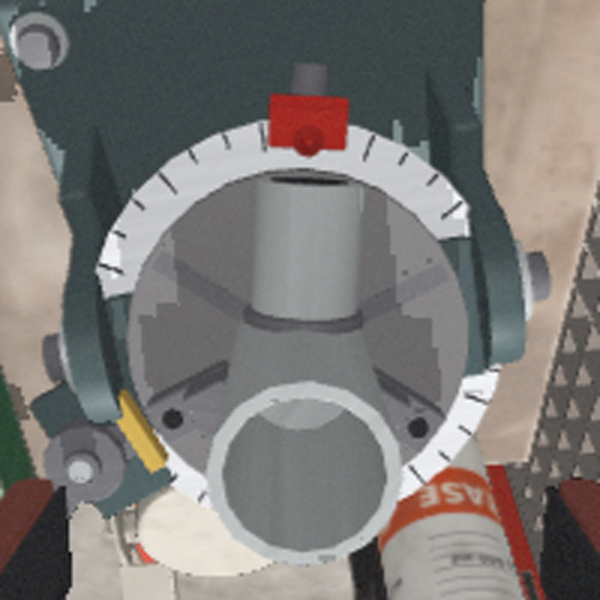

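View pics/w7p.png

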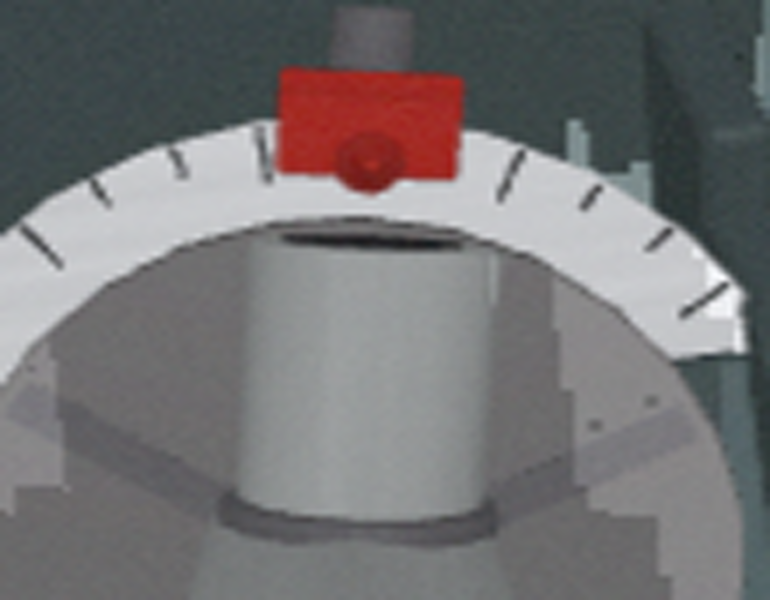

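```bash
cat > lever.py <<'E'
from act import *
p=np.load('p3.npy');M=Rt(p[3]);c=p[:3]
def lpose(ph,tilt,flip,dz=8,jawoff=0,lift=0):
    g=c+M@np.array([29+50*np.cos(ph),-81+50*np.sin(ph),p[7]+dz])
    a=R.from_rotvec(M[:,1]*np.radians(30-tilt)).apply(M[:,2])  # lean reduced to tilt
    t=M@np.array([np.sin(ph+jawoff),-np.cos(ph+jawoff),0]); z=-a
    y=t-z*(t@z); y/=np.linalg.norm(y); y*=flip; x=np.cross(y,z)
    return g+a*(61+lift), R.from_matrix(np.c_[x,y,z]).as_quat()
E
python3 - <<'E'
from lever import *
print(env.read_state()['qpos'])
t=[0,10,20,-10,25,30]
for tilt in (0,5,10,15,20,25,30):
  for flip in (1,-1):
    o=[]
    for k in np.arange(-.1,1.45,.2):
        j=env.ik(*lpose(p[5]-k,tilt,flip)); o.append(None if j is None else np.round(j,2))
    if sum(x is None for x in o)<3: print(tilt,flip,[None if x is None else x[[0,3,4,5]] for x in o])
    else: print(tilt,flip,[x is not None for x in o])
E
```

```text
[ 0.6977  0.0326  2.2019 -0.5409  0.5077 -0.4192]
0 1 [True, True, False, False, False, False, False, True]
0 -1 [array([ 0.28, -0.  ,  0.92, -0.84]), array([ 0.27, -0.  ,  0.9 , -0.65]), array([ 0.26, -0.  ,  0.89, -0.45]), array([ 0.25, -0.  ,  0.87, -0.24]), array([ 0.25, -0.  ,  0.85, -0.01]), array([ 0.25, -0.  ,  0.83,  0.22]), array([ 0.26, -0.  ,  0.82,  0.46]), array([ 0.27, -0.  ,  0.8 ,  0.68])]
5 1 [True, True, False, False, False, False, False, True]
5 -1 [array([ 0.28, -0.02,  0.81, -0.8 ]), array([ 0.27, -0.02,  0.79, -0.61]), array([ 0.26, -0.01,  0.78, -0.41]), array([ 0.26, -0.01,  0.76, -0.21]), array([ 0.25, -0.01,  0.74,  0.01]), array([ 0.26, -0.01,  0.72,  0.23]), array([ 0.26, -0.02,  0.71,  0.46]), array([ 0.27, -0.02,  0.69,  0.68])]
10 1 [True, False, False, False, False, False, False, True]
10 -1 [array([ 0.29, -0.04,  0.69, -0.76]), array([ 0.28, -0.04,  0.68, -0.57]), array([ 0.27, -0.04,  0.66, -0.38]), array([ 0.26, -0.03,  0.64, -0.17]), array([ 0.26, -0.03,  0.63,  0.04]), array([ 0.26, -0.04,  0.61,  0.25]), array([ 0.27, -0.04,  0.59,  0.47]), arra
[... 723 characters left out ...]
rray([ 0.3 , -0.16,  0.33,  0.8 ])]
25 1 [False, False, False, False, False, False, True, True]
25 -1 [array([ 0.31, -0.22,  0.33, -0.54]), array([ 0.3 , -0.21,  0.31, -0.36]), array([ 0.29, -0.21,  0.3 , -0.17]), array([ 0.28, -0.22,  0.28,  0.03]), array([ 0.28, -0.23,  0.26,  0.24]), array([ 0.28, -0.25,  0.24,  0.47]), array([ 0.29, -0.29,  0.22,  0.72]), array([ 0.3 , -0.34,  0.2 ,  0.98])]
30 1 [False, False, False, False, False, True, False, False]
30 -1 [array([ 0.32, -0.44,  0.21, -0.31]), array([ 0.31, -0.44,  0.19, -0.12]), array([ 0.3 , -0.46,  0.17,  0.08]), array([ 0.29, -0.5 ,  0.15,  0.32]), array([ 0.29, -0.56,  0.13,  0.58]), array([ 0.29, -0.67,  0.12,  0.9 ]), None, None]
```

```bash
python3 - <<'E'
from lever import *
P,q=lpose(p[5],22,-1,dz=10,lift=70)
j=env.ik(P,q); print(j)
st=env.read_state(); 
env.move_l(st['tool_pos']+np.array([-10,0,40]),rate=150)
env.reach(P,q); set_gripper(36); env.hold(.1)
st=snap('w8',crop=(130,150,430,400),f=2.6); print(st['time_s'],st['force'],st['width'])
E
```

```text
[ 0.3104  0.1733  2.0491 -0.1203  0.5432 -0.5476]
13.65 [-0.3633 -0.2048  0.0413] 35.94012668545609
```

View pics/w8.png

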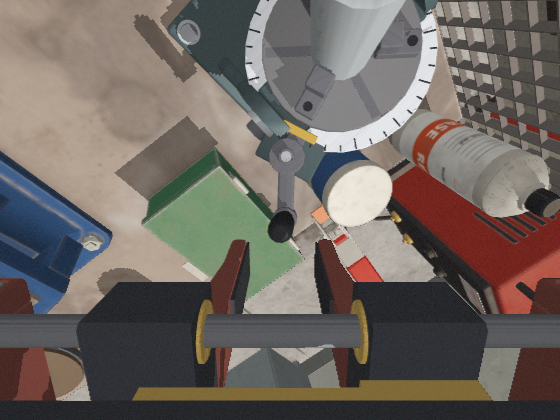

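```bash
python3 - <<'E'
from lever import *
P,q=lpose(p[5],22,-1,dz=10)
print(env.move_l(P,rot=q,rate=60,f_stop=10)); env.hold(.1)
st=snap('w9'); print(st['time_s'],st['force'])
E
```

```text
False
15.1167 [ 0.3439 -0.2303 -0.1939]
```

View pics/w9.png

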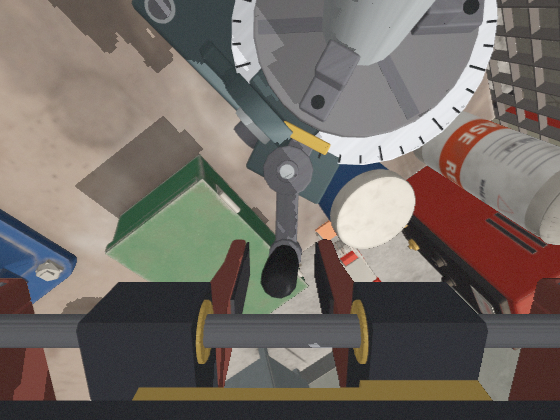

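```bash
python3 - <<'E'
from lever import *
for k in np.arange(.1,1.05,.15):
    P,q=lpose(p[5]-k,22,-1,dz=10)
    h=env.move_l(P,rot=q,rate=35,f_stop=30); st=env.read_state(); print(round(k,2),h,st['force'],np.linalg.norm(st['force']),st['time_s'])
    if h: break
st=snap('w10'); print(st['time_s'])
E
```

```text
0.1 False [1.0476 0.5601 0.6668] 1.3622935608288749 15.4583
0.25 False [0.3919 0.8558 2.1193] 2.3189326258776877 15.825
0.4 False [1.278  1.3068 3.8081] 4.224050392311721 16.1917
0.55 False [ 1.3167 -0.5692  3.5393] 3.8189749539839144 16.5583
0.7 False [0.2585 0.166  1.7019] 1.72937721210119 16.925
0.85 False [1.4897 0.4175 2.1126] 2.618475822595537 17.2917
1.0 False [1.5729 0.7517 1.4241] 2.251071133126668 17.6583
17.6583
```

View pics/w10.png

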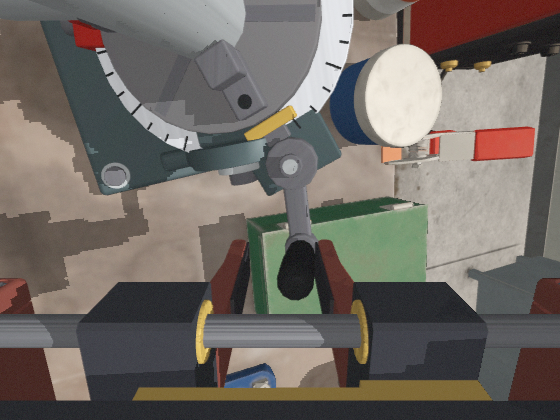

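```bash
python3 - <<'E'
from lever import *
for k in np.arange(1.08,1.65,.06):
    P,q=lpose(p[5]-k,22,-1,dz=10)
    h=env.move_l(P,rot=q,rate=25,f_stop=22); st=env.read_state(); print(round(k,2),h,st['force'],np.linalg.norm(st['force']),st['time_s'])
    if h or np.linalg.norm(st['force'])>28: break
env.hold(.3); st=snap('w11'); print(st['time_s'],st['force'])
E
```

```text
1.08 False [3.0604 1.9689 1.6986] 4.015907762776037 18.0167
1.14 False [ 3.7713  0.9745 -0.0016] 3.895190241145114 18.2833
1.2 False [3.4124 2.1841 1.5164] 4.325970434302107 18.55
1.26 False [4.2765 1.545  0.111 ] 4.54833720569366 18.8167
1.32 False [ 9.0112 -2.1504  0.9602] 9.313820070815591 19.0833
1.38 False [15.6307 -8.5702  1.7524] 17.91192930026782 19.35
1.44 False [ 23.4768 -16.8619   4.2497] 29.215439357405245 19.6167
19.9167 [ 23.7786 -15.9413   4.8193]
```

View pics/w11.png

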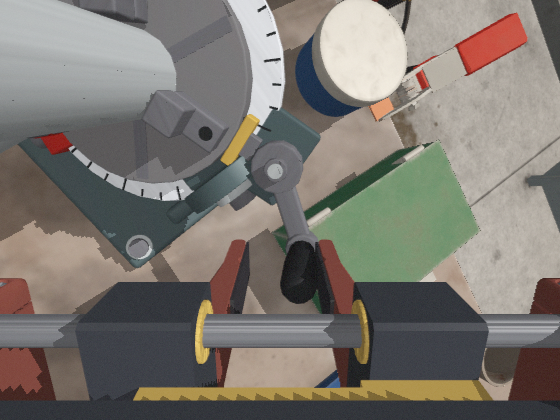

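```bash
python3 - <<'E'
from lever import *
P,q=lpose(p[5]-1.27,22,-1,dz=10)
env.move_l(P,rot=q,rate=30); st=env.read_state(); print(st['force'])
P,q=lpose(p[5]-1.27,22,-1,dz=10,lift=80)
env.move_l(P,rot=q,rate=100); env.hold(.2)
st=snap('w12'); print(st['time_s'],st['force'])
snap('t12','top',(160,190,300,300),5); snap('s12','scene',(260,170,400,290),5)
M2=M;a=M[:,2]
# coaxial look
s=np.radians(180)+p[9]
Pc=c+a*(p[6]-20+61+70); print(env.ik(Pc,toolR(M,s)))
E
```

```text
[ 3.6275 -5.0043  2.2101]
21.55 [0.0623 0.4308 0.6737]
[ 0.709   0.0365  2.1996 -0.5667  0.522  -0.3554]
```

View pics/w12.png

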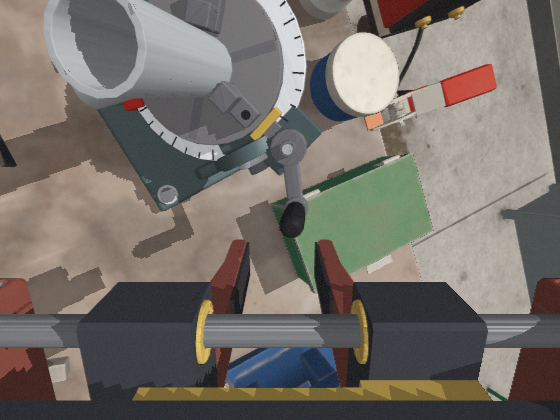

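View pics/s12z.png

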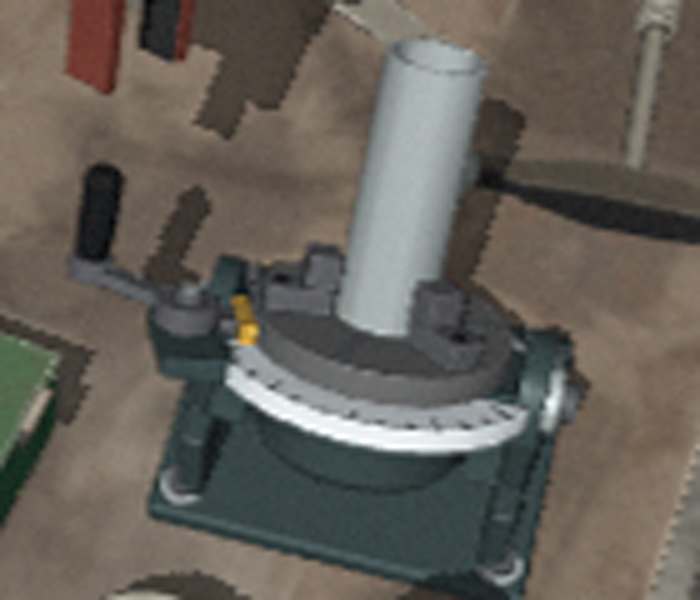

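```bash
python3 - <<'E'
from lever import *
from fit0 import zs,S,T,zt
from scipy.optimize import least_squares
W=viewer.camera_params('wrist');w12=np.load('w12pose.npy');w8=np.load('w8pose.npy')
def h(ph,z): return c+M@np.array([29+50*np.cos(ph),-81+50*np.sin(ph),z])
f=lambda ph:np.r_[proj(h(ph[0],p[7]+21),S,S['pose'])[0]-zs(103,175),proj(h(ph[0],p[7]-21),S,S['pose'])[0]-zs(95,262)]
r=least_squares(f,[-2]);print('scene end',r.x,r.fun)
f=lambda ph:np.r_[proj(h(ph[0],p[7]+21),S,S['pose'])[0]-zs(102,223),proj(h(ph[0],p[7]-21),S,S['pose'])[0]-zs(93,308)]
r=least_squares(f,[-.8]);print('scene start',r.x,r.fun)
# wrist: arm pixel direction pivot->handle base using pivot & handle top
for nm,P,ho in(('w8',w8,(281,230)),('w12',w12,(293,224))):
    g=lambda x:proj(h(x[0],p[7]+21),W,P)[0]-ho
    r=least_squares(g,[-1.5]);print(nm,r.x,r.fun)
s=np.radians(180)+p[9];a=M[:,2]
st=env.read_state(); env.move_l(st['tool_pos']+np.array([-15,0,70]),rate=200)
set_gripper(88)
env.reach(c+a*(p[6]-20+61+70),toolR(M,s)); env.hold(.3)
st=snap('w13',crop=(180,80,380,280),f=3); print(st['time_s'],st['force'])
im=cv2.imread('pics/w13.png'); cv2.imwrite('pics/w13p.png',cv2.resize(im[100:200,230:340],None,fx=7,fy=6,interpolation=cv2.INTER_CUBIC))
E
```

```text
scene end [-1.8483] [ 0.1528 -0.716  -0.86   -0.5055]
scene start [-0.7916] [ 0.6734 -0.9157 -0.2701  0.3787]
w8 [-0.7801] [-0.0544  1.2414]
w12 [-1.8407] [0.4059 2.8228]
24.4417 [-0.2063  0.6859 -0.2013]
```

View pics/w13z.png

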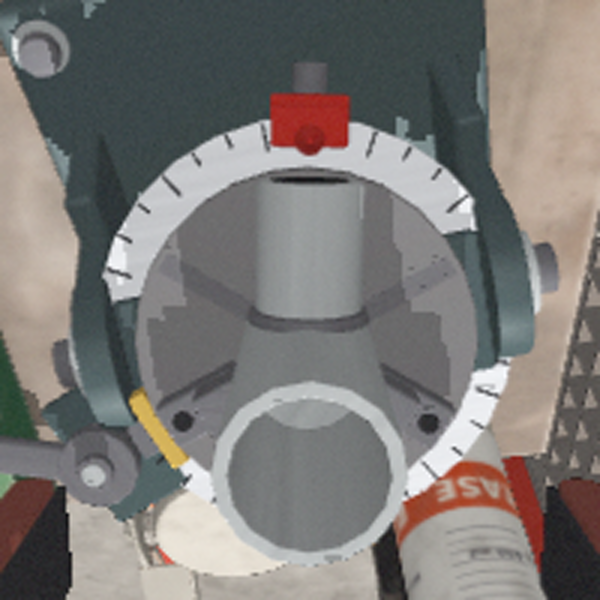

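View pics/w13p.png

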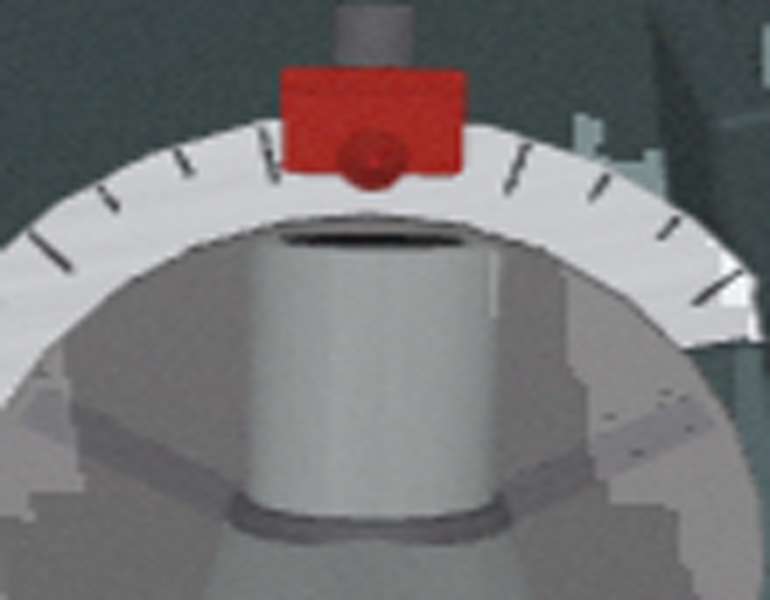

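View pics/t12z.png

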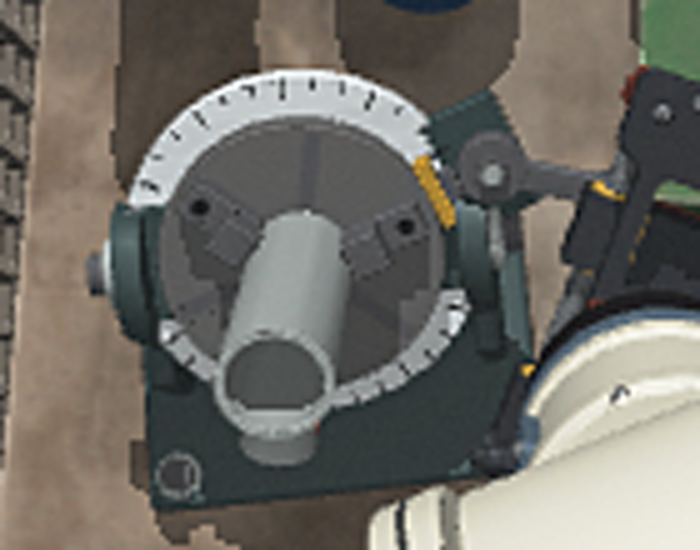

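```bash
python3 - <<'E'
from lever import *
P,q=lpose(p[5]-1.44,22,-1,dz=10); TCi=np.linalg.inv(TC)
a=(np.load('w11pose.npy')@TCi)[:3,3]; print(a-P,(a-P)@M, p[5])
A=(np.load('w11pose.npy')@TCi)
e=R.from_matrix(A[:3,:3])*R.from_quat(q).inv(); print(e.as_rotvec())
for n,k in (('w10',1.0),('w9',0)):
    A=(np.load(n+'pose.npy')@TCi)[:3,3]; print(n,A-lpose(p[5]-k,22,-1,dz=10)[0])
E
python3 - <<'E'
import cv2
for n in('w11','w12'):
    im=cv2.imread(f'pics/{n}.png'); cv2.imwrite(f'pics/{n}q.png',cv2.resize(im[90:310,180:380],None,fx=3,fy=2.7,interpolation=cv2.INTER_CUBIC))
E
```

```text
[ 6.7652 -1.4863  3.7126] [ 7.4697 -2.4418 -0.0257] -0.7704865535375701
[ 0.0006 -0.0111  0.0011]
w10 [ 0.2972 -0.5569  0.0903]
w9 [ 0.6409 -0.0128  0.7219]
```

View pics/w11q.png

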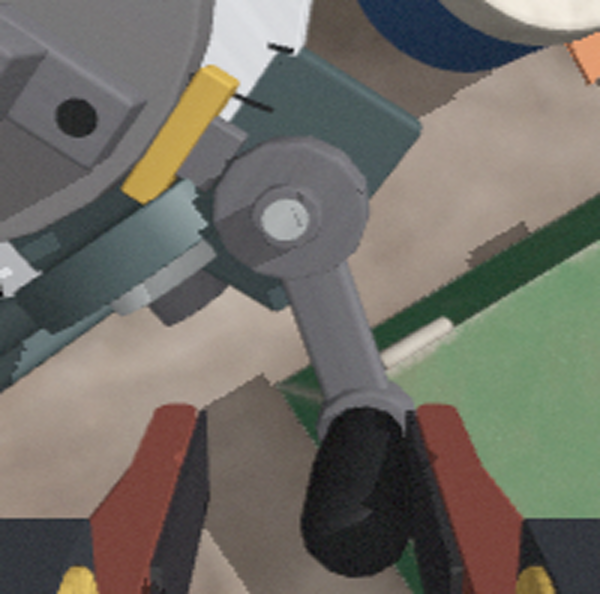

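View pics/w12q.png

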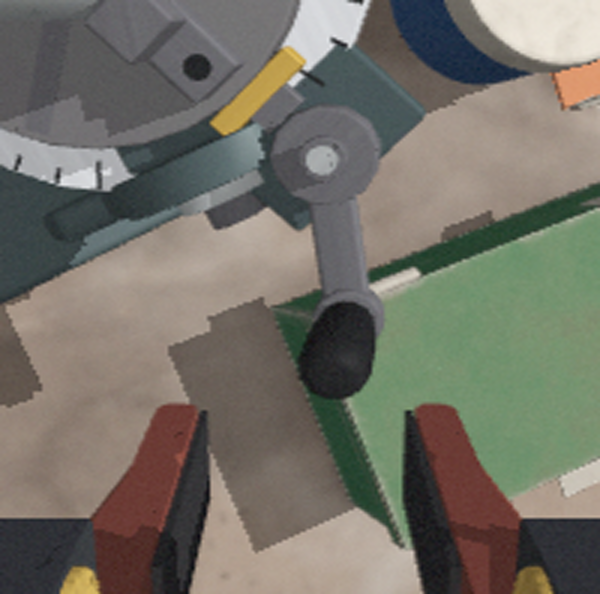

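```bash
python3 - <<'E'
from act import *
im=viewer.camera('top'); o=cv2.imread('pics/top0.png')
for n,(x0,y0,x1,y1) in dict(can=(165,125,212,182),tin=(222,148,266,195),tube=(365,155,405,200)).items():
    d=cv2.absdiff(im,o)[y0:y1,x0:x1].max(2); print(n,(d>40).mean(), d.mean())
workorder.sign_off(); print(env.read_state()['time_s'])
E
```

```text
can 0.0 2.9820828667413215
tin 0.0 3.589458413926499
tube 0.0 2.956111111111111
the job is handed in; nothing more can be done
the job is handed in; nothing more can be done
```

The pipe's side socket now points at the red pointer, the brake lever is over at its stop, and I have handed the job in. It took about 25 s of robot time.

**Turning:** I gripped the pipe from above, in line with its axis, and turned it about 1.16 rad clockwise. A fit to the camera views had put the pointer at about −0.21 rad. After releasing the pipe I looked along the plane through the pointer. Socket centre and pointer tip lined up to within about half a degree, and they still did after the brake was set.

**Brake lever:** I pushed the handle over with the fingers open on either side of it. At the end it stopped hard: the force rose to about 29 N, well above the 8 N needed to move it, with no further movement. The shoe appeared to lie against the table's rim.

**Lever reading that did not fully match:** The pictures put the lever's swing at about 1.06 rad, against the nominal 1.2. I put that down to the lever not starting exactly at 0 and to camera error, so I relied on the hard stop.

**Surroundings:** The can, tin and tube looked unchanged in before-and-after pictures from the top camera. I never touched the pointer clip, and it looked unmoved. At hand-in the gripper was clear, with its fingertips about 30 mm above the pipe.

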